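Turn the sample carousel to bring the blue-capped vial in front of the camera

ROBOT

A 6-joint arm with a two-finger parallel gripper is mounted at the origin on the work surface. World frame = base frame: x ahead of the robot, y to its left, z up, the work surface at z = 0. Lengths are in mm, angles in rad, forces in N, time in s.
With the tool pointing down it reaches from about 350 to 775 mm from the base axis. Payload 7.3 kg.
Tool frame: the origin (TCP) lies midway between the tips of the shut fingers; the grasp point (between the pads) lies 19 mm behind it; z points along the fingers, y is the direction in which the jaws open and shut (so a half turn about z gives the same grasp; the last joint's range is limited). The gripper opens to 92 mm and grips with 3 to 60 N. Pads are 19 mm wide; open, the fingers measure 130 mm over their backs; the gripper's body (75 mm by 190 mm) begins 47 mm behind the grasp point.
Start: joints at [1.171, 0.342, 1.524, -0, 1.275, -0.146], TCP at [131.803, 508.205, 226.741] pointing down, gripper open.
Joint ranges: [-2.53, 2.53], [-0.77, 2.02], [0.04, 2.7], [-1, 4.14], [0.28, 2.66], [-3.11, 3.11]. Speed limits (rad/s): [2.57, 2.57, 3.14, 3.14, 3.14, 3.14].

INTERFACE

Orientations are given as [roll, pitch, yaw] about the fixed x, y, z axes, in that order (R = Rz(yaw) Ry(pitch) Rx(roll)).
In Python, from plant import sensors, imaging, ticket gives the robot as it stands. The module is installed in compiled form; this text tells all that it offers.
- The arm moves only by the tool arm_command, never from a script. Its argument "increments" is one flat list of numbers, 5 for each row, row after row: the closure, from 0 (fully open) to 1 (shut), then the shift along the tool's x, y, z in mm, then the turn about the tool's z in degrees. In form: [hand, dx, dy, dz, spin, hand, dx, dy, dz, spin, ...]. A call has 1 to 20 rows; each row is the pose to reach, as a shift and turn from the pose commanded when the call began, along the tool's axes at that moment; what a row does not reach only later rows make up. A row lasts 1/8 s, in which the tool goes at most 62.5 mm and 10.7 degrees, less where a joint would pass 70% of its speed; a pose out of reach is approached as far as the arm can. A call with a gripper value outside its range is refused whole. The fingers move at their own pace and stop on an object; the grip force is fixed at half the most. Time passes only in rows, so rows that repeat a pose let the fingers close. It gives the time, the measured TCP pose, the force and the opening at its end, in the units of the state.
- sensors.get_obs(): the state, without advancing time (a new reading comes with each control period).
- imaging.capture(name): name is "side" or "top" or "wrist"; returns the picture (480x640x3 uint8, blue, green, red); there is no depth.
- imaging.calibration(name): a dict with "fx", "fy", "cx", "cy" (pixels), "D" ([k1, k2, p1, p2, k3] as OpenCV has them; the pictures are not rectified), "world_to_cam" (4x4, takes a point from world to camera coordinates); the wrist camera has in their place "hand_eye" (4x4, takes a point from camera to tool coordinates, whose origin is the TCP and whose axes are the flange's). Camera axes: x right, y down, z forward; pixel columns grow to the right and rows downward; lengths in mm; the calibration is good to about 2 mm. A picture is of the moment at which its call begins: read the wrist's pose just before it. calibration takes no time and is no camera call.
- ticket.close_job(): hands the job in, once; it reports no verdict.
The state is a dict: "time": time; "joint_positions": joint angles; "dq": joint speeds; "tau": joint torques, N m; "tool_pos": TCP position; "tcp_rot": TCP orientation; "contact_force": force on the tool from outside, world axes, zero at the start; "moment": the same for the moment, N m; "grip_width": finger opening in mm.
Only numpy, scipy, OpenCV 4.12 (cv2) and the standard library are available. Lean on these libraries where they do the work, as an engineer would, in place of code of your own. Each camera call takes 0.05 s, during which the arm holds its last target. There are 200 camera calls.

TASK

Turn the sample carousel by gently pushing its lobed rim with a fingertip until the vial with the blue cap stands centred in front of the camera's lens, then take the hand away. Do not grip anything: every vial stays standing in its pocket, untouched and never lifted. Do not bump the camera, and leave the wash bottles, the phone and the loose objective where they are.

Things in the scene. Friction and masses are not known exactly. Their poses are not given: they have to be found in the camera images.
- carousel: Turntable: grey metal dished plate, 184 mm across, 14 mm high, turning endlessly both ways about its upright axis; bearing drag 0.1 N m (1 N at the rim), stays where left. Origin on the axis at the plate's underside, 55 mm above the bench; z up, x through the middle of a lobe. Six black pocket collars (25 mm bore, tops 16 mm over the origin), one empty, 62 mm from the axis every 60 degrees from x.
- rim: Rim, fixed to the turntable (same origin, axes): its outer wall and six grey finger lobes in line with the pockets. Each lobe is an upright disc 44 mm across, 0 to 14 mm over the origin, its centre 100 mm from the axis, so lobes reach 122 mm. Between lobes are open notches, 56 mm at their narrowest, down to the wall at 92 mm. Free room below and outside, down to the board 13 mm above the bench.
- view_spot (a point): The point where a vial's centre stands when it is exactly in front of the lens: on the lens axis, 62 mm from the carousel's axis, 84 mm above the bench. It does not turn with the carousel.
- lens_front (a point): Centre of the front glass of the inspection camera's lens, 84 mm above the bench, 139 mm from the carousel's axis; the lens looks level, straight at that axis.
- camera: The fixed camera with its black macro lens inside a 62 mm ring light, on a post at the far end of the breadboard; origin on the carousel's axis at bench height, x towards the camera. It takes up x 139 to 300 mm, y within 31 mm, up to 115 mm above the bench.
- board: The fixed black breadboard, 450 x 300 x 12.7 mm, that carries the rotary bearing and the camera. Origin on the bench under the carousel's axis, x from the axis to the camera; the board spans x -140 to 310 mm, y -150 to 150 mm. Place and yaw vary.
- wash_orange: Bystander: white wash bottle with an orange cap and spout, 62 mm across, about 185 mm tall, loose on the bench; origin at the centre of its underside.
- wash_blue: Bystander: larger white wash bottle with a blue cap and spout, 76 mm across, about 215 mm tall, loose on the bench; origin at the centre of its underside.
- phone: Bystander: dark phone lying flat on the bench, 155 x 74 x 9 mm (long side along its x); origin at the centre of its underside.
- objective: Bystander: loose microscope objective standing on the breadboard beside the camera, 32 mm across, 45 mm tall; origin at the centre of its underside.
- vial_blue_c (a point): Centre (half-way up) of the amber glass sample vial with the blue cap, 23 mm across and 46 mm tall, standing loose in one of the carousel's pockets (which one varies); its underside is 61 mm and its cap's top 107 mm above the bench. z along the vial.
- vial_blue: The same blue-capped vial; origin at the centre of its underside.
- vial_white_c (a point): Centre (half-way up) of the amber glass sample vial with the white cap, 23 mm across and 46 mm tall, standing loose in one of the carousel's pockets (which one varies); its underside is 61 mm and its cap's top 107 mm above the bench. z along the vial.
- vial_white: The same white-capped vial; origin at the centre of its underside.
- vial_red_c (a point): Centre (half-way up) of the amber glass sample vial with the red cap, 23 mm across and 46 mm tall, standing loose in one of the carousel's pockets (which one varies); its underside is 61 mm and its cap's top 107 mm above the bench. z along the vial.
- vial_red: The same red-capped vial; origin at the centre of its underside.
- vial_yellow_c (a point): Centre (half-way up) of the amber glass sample vial with the yellow cap, 23 mm across and 46 mm tall, standing loose in one of the carousel's pockets (which one varies); its underside is 61 mm and its cap's top 107 mm above the bench. z along the vial.
- vial_yellow: The same yellow-capped vial; origin at the centre of its underside.
- vial_green_c (a point): Centre (half-way up) of the amber glass sample vial with the green cap, 23 mm across and 46 mm tall, standing loose in one of the carousel's pockets (which one varies); its underside is 61 mm and its cap's top 107 mm above the bench. z along the vial.
- vial_green: The same green-capped vial; origin at the centre of its underside.

How it is judged:
By the outcome, as a careful person would: the job done as asked, in the order asked, and still so for the second after the job is handed in, with the robot touching nothing.
It also fails if it takes over 51 s, if anything falls off the work surface, if the arm or the gripper's body presses on something with over 40 N, if the wrist force passes 120 N, or if a joint passes its speed limit or range.

## Working session

There is one attempt and no reset: what is moved stays moved. The work goes in short steps, Python scripts to look and compute and a tool call to move; the robot and the scene stay as the last step left them, time stands still between calls to the robot, and variables do not carry over. Pictures are saved under pics/ and viewed, about 8 in all and at most 12, crops included, and the job is handed in when it is done.

Besides the shell and the picture viewer there is one more tool, called in YAML: its name, and indented under it one key for each argument. arm_command: Moves the arm, as the interface text tells. Its arguments: {"type":"object","properties":{"increments":{"type":"array","items":{"type":"number"}}},"required":["increments"]}

```bash
mkdir -p pics
cat > h.py <<'E'
import numpy as np, cv2
from plant import sensors, imaging, ticket
def cap(n,f):
    im=imaging.capture(n); cv2.imwrite('pics/'+f+'.png',im); return im
def ray(n,px):
    c=imaging.calibration(n); K=np.array([[c['fx'],0,c['cx']],[0,c['fy'],c['cy']],[0,0,1]])
    u=cv2.undistortPoints(np.array([[px]],float),K,np.array(c['D'],float))[0,0]
    T=np.linalg.inv(np.array(c['world_to_cam'])); return T[:3,3],T[:3,:3]@np.array([u[0],u[1],1])
def atz(n,px,z):
    o,d=ray(n,px); return (o+d*(z-o[2])/d[2])[:2]
def proj(n,p):
    c=imaging.calibration(n); K=np.array([[c['fx'],0,c['cx']],[0,c['fy'],c['cy']],[0,0,1]]); W=np.array(c['world_to_cam'])
    return cv2.projectPoints(np.atleast_2d(np.array(p,float)),cv2.Rodrigues(W[:3,:3])[0],W[:3,3],K,np.array(c['D'],float))[0][:,0]
E
python3 - <<'E'
from h import *
a=cap('top','top0');b=cap('side','side0')
o=sensors.get_obs();print(o['tool_pos'],o['tcp_rot'],o['time'],o['grip_width'])
E
```

```text
[131.65049008 507.84266096 226.12899547] [-3.14023935e+00 -1.65448533e-04  2.88787008e+00] 0.1 91.77187183663186
```

View pics/top0.png

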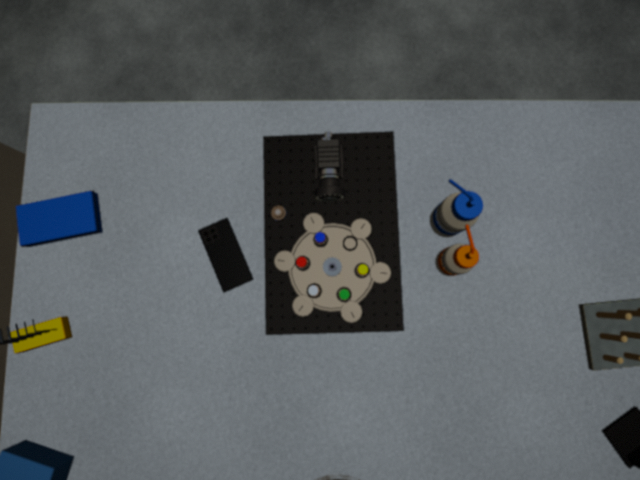

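View pics/side0.png

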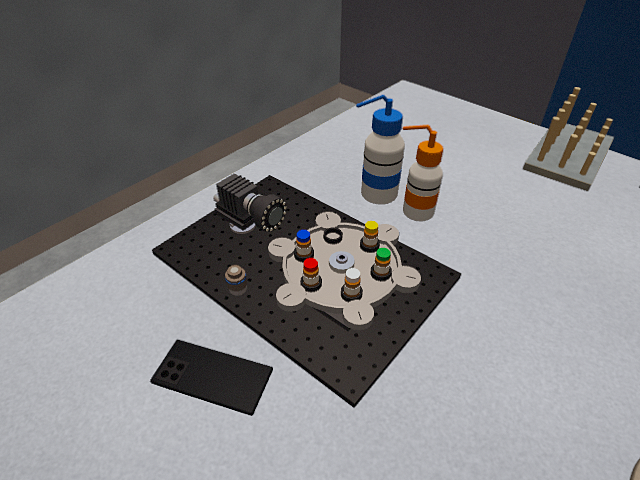

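The top view shows the camera at the top (lens ≈(330,195)), carousel centre ≈(332,267) and blue cap ≈(320,238). Blue is about 25° short of the lens. The objective stands at (278,212).

Run:
```python
from h import *
im=cv2.imread('pics/top0.png')
cv2.imwrite('pics/crop0.png',cv2.resize(im[120:345,250:420],None,fx=3.5,fy=3.5,interpolation=cv2.INTER_CUBIC)[:790])
for n,p,z in [('axis',(332,267),70),('blue',(320,238),107),('red',(302,263),107),('yel',(362,270),107),('grn',(344,295),107),('wht',(314,290),107),('emp',(350,243),71),
 ('c1',(264,136),13),('c2',(393,132),13),('c3',(403,330),13),('c4',(267,334),13),('obj',(278,212),58),('lb',(314,222),69),('le',(361,229),69),('lr',(285,261),69),('ly',(380,272),69),('lg',(351,312),69),('lw',(303,305),69)]:
    print(n,atz('top',p,z).round(1))
print(proj('top',sensors.get_obs()['tool_pos']),imaging.calibration('top')['world_to_cam'])
```

```text
axis [550.4  14. ]
blue [606.   38.1]
red [555.5  73.5]
yel [542.3 -45.9]
grn [492.8 -10.3]
wht [502.2  49. ]
emp [600.6 -23.2]
c1 [854.8 172.5]
c2 [ 863.5 -123.2]
c3 [ 419.3 -139.2]
c4 [407.9 154.8]
obj [668.3 130.3]
lb [645.   52.4]
le [630.4 -46.3]
lr [562.4 112. ]
ly [540.7 -85.2]
lg [458.5 -25.4]
lw [471.9  73.2]
[[ 34.38075538 508.59820955]] [[ 7.82119271e-03 -9.99568199e-01 -2.83239090e-02  2.99074472e+01]
 [-9.91764482e-01 -4.13286960e-03 -1.28008324e-01  6.10977618e+02]
 [ 1.27835991e-01  2.90918247e-02 -9.91368562e-01  9.22471633e+02]
 [ 0.00000000e+00  0.00000000e+00  0.00000000e+00  1.00000000e+00]]
```

View pics/crop0.png

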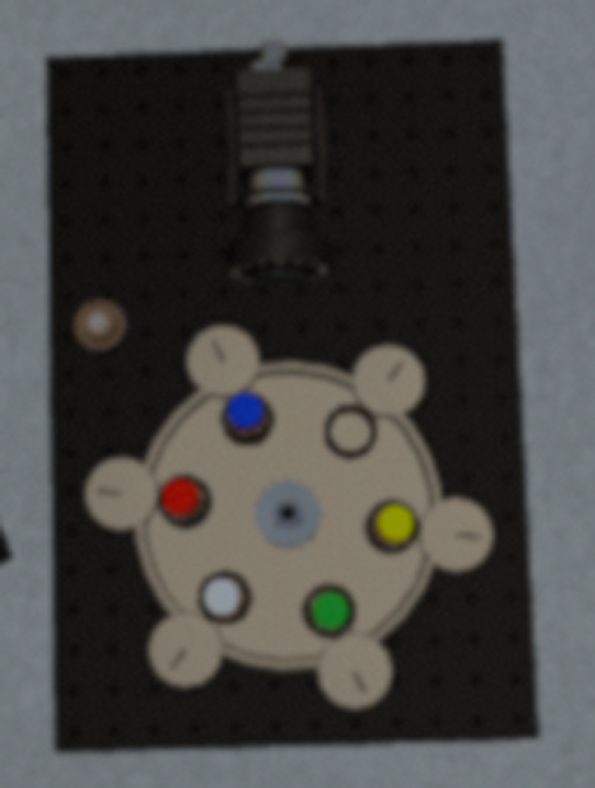

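```bash
cat >> h.py <<'E'
from scipy.optimize import least_squares
def fit(pts,z,tmpl):   # rigid fit of template (known lobe labels) to pixels
    w=np.array([atz('top',p,z) for p in pts])
    f=lambda q:(q[:2]+np.array(tmpl)@np.array([[np.cos(q[2]),np.sin(q[2])],[-np.sin(q[2]),np.cos(q[2])]])-w).ravel()
    d=w[0]-w.mean(0); t=np.array(tmpl); e=t[0]-t.mean(0)
    r=least_squares(f,[*w.mean(0),np.arctan2(d[1],d[0])-np.arctan2(e[1],e[0])])
    return r.x,np.abs(r.fun).max()
def lob(R,n=6): return [(R*np.cos(k*np.pi/3),R*np.sin(k*np.pi/3)) for k in range(n)]
E
python3 - <<'E'
from h import *
C=lambda L:[((x+.5)/3.5-.5+250,(y+.5)/3.5-.5+120) for x,y in L]
# ccw in world (x up in image, y left) starting at blue
q,e=fit(C([(223,360),(121,493),(185,650),(355,672),(457,534),(389,379)]),69,lob(100)); print('car',q,np.degrees(q[2]),e)
v,e=fit(C([(246,411),(181,497),(223,597),(331,610),(395,523)]),107,lob(62,5)); print('vials',v,np.degrees(v[2]),e)
b,e=fit(C([(48,58),(57,748),(538,736),(501,40)]),12.7,[(310,150),(-140,150),(-140,-150),(310,-150)]); print('board',b,np.degrees(b[2]),e)
print(atz('top',C([(280,270)])[0],84),atz('top',C([(275,110)])[0],112),atz('top',C([(99,323)])[0],58))
E
```

```text
car [5.51804034e+02 1.41046508e+01 4.07040400e-01] 23.321696999034195 0.7093835552284986
vials [5.51347216e+02 1.37698791e+01 4.09292045e-01] 23.450706795198105 0.9428923206809898
board [5.52270733e+02 1.38877708e+01 3.76559584e-02] 2.1575274897249925 2.494296524122774
[695.78698036  19.55101771] [785.06685521  22.60851225] [668.49524295 130.46245647]
```

Centre ≈(551.6, 14), camera direction 2.2°, blue at 23.4°, so the carousel must turn about −21.2°. I'll push the lobe at 143.4° (white's) from its counter-clockwise side with shut fingers, the tool turned to that lobe's radius. First I move above the entry point, (433, 34).

arm_command:
  increments: [1, -10, -10, 0, 0, 1, -30, -28, 10, 2, 1, -65, -60, 20, 4, 1, -105, -98, 30, 6, 1, -145, -135, 40, 9, 1, -185, -172, 50, 12, 1, -225, -210, 60, 15, 1, -265, -247, 70, 18, 1, -305, -284, 76, 20, 1, -345, -322, 76, 22, 1, -380, -355, 76, 22, 1, -400, -374, 76, 22, 1, -411, -384, 76, 22, 1, -411, -384, 76, 22]

```text
time: 1.85
tool_pos: [433.0, 32.9, 150.6]
tcp_rot: [-3.142, -0.0, 2.502]
contact_force: [-1.7, -0.0, -0.8]
grip_width: 0.2
```

Run:
```python
from h import *
o=sensors.get_obs();print(o['tool_pos'],o['tcp_rot'],o['time'],o['grip_width'],o['contact_force'])
im=cap('top','t1');cv2.imwrite('pics/t1c.png',cv2.resize(im[180:380,240:440],None,fx=3,fy=3,interpolation=cv2.INTER_CUBIC))
```

```text
[433.01971411  32.87763255 150.62956623] [-3.14156204e+00 -3.70258030e-04  2.50245162e+00] 1.85 0.15864246011748465 [-1.67292714 -0.04733942 -0.76984298]
```

View pics/t1c.png

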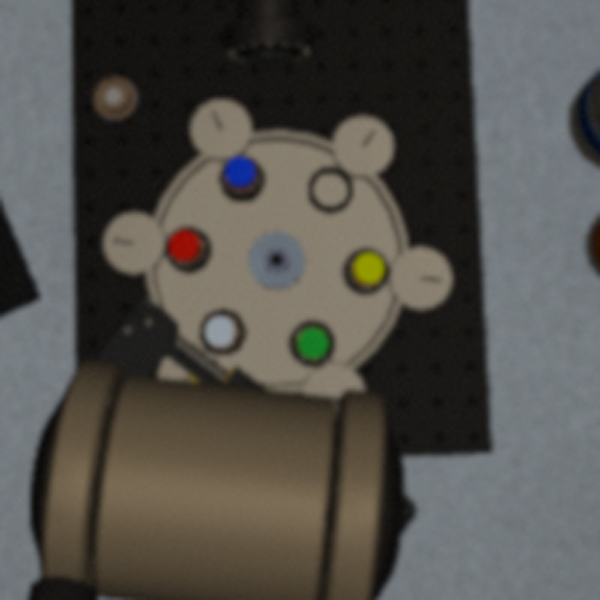

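The top view shows the carousel unmoved and the hand in front of the white–green notch. I'll descend to just over the rim and check from the side.

arm_command:
  increments: [1, 0, 0, 10, 0, 1, 0, 0, 30, 0, 1, 0, 0, 50, 0, 1, 0, 0, 65, 0, 1, 0, 0, 70, 0, 1, 0, 0, 70, 0]

```text
time: 2.65
tool_pos: [432.8, 33.8, 80.5]
tcp_rot: [-3.141, -0.001, 2.505]
contact_force: [0.6, 0.7, 0.4]
grip_width: 0.5
```

Run:
```python
from h import *
o=sensors.get_obs();print(o['tool_pos'],o['tcp_rot'],o['time'],o['contact_force'])
im=cap('side','s1');w=cap('wrist','w1')
a=cv2.resize(im[180:380,240:480],(400*6//5,400),interpolation=cv2.INTER_CUBIC)
cv2.imwrite('pics/c1.png',np.hstack([a,cv2.resize(w,(320,400))]))
```

```text
[432.84488349  33.81753162  80.50017829] [-3.14130283e+00 -6.93706662e-04  2.50472449e+00] 2.65 [0.6481081  0.66861927 0.35536956]
```

View pics/c1.png

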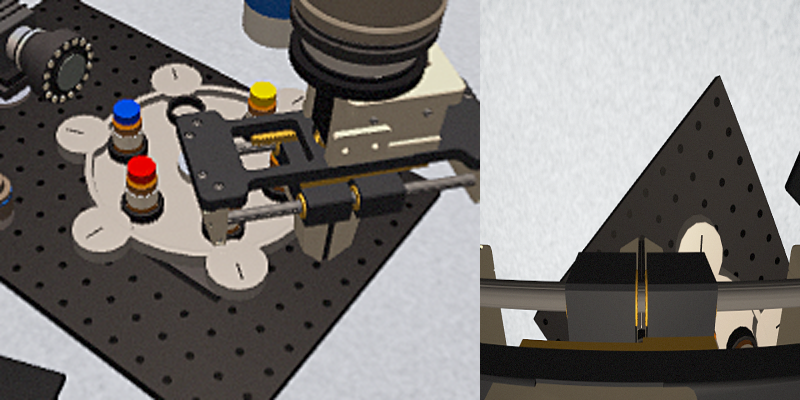

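Side view: the hand is clear of the red vial and fingers hang outside the rim. For margin over the white vial I'll shift 5 mm outwards and go down only to z≈60 (9 mm overlap with the rim).

arm_command:
  increments: [1, 3, 0, 0, 0, 1, 5, 0, 0, 0, 1, 5, 0, 8, 0, 1, 5, 0, 16, 0, 1, 5, 0, 20, 0, 1, 5, 0, 20, 0]

```text
time: 3.5
tool_pos: [428.9, 36.3, 60.2]
tcp_rot: [-3.141, -0.001, 2.504]
contact_force: [1.2, 0.2, 0.4]
grip_width: 0.0
```

arm_command:
  increments: [1, 0, 3, 0, 0, 1, 0, 6, 0, 0, 1, 0, 9, 0, 0, 1, 0, 12, 0, 0, 1, 0, 14, 0, 0, 1, 1, 17, 0, 1.5, 1, 2, 19.9, 0, 3, 1, 2.9, 22.9, 0, 4.5, 1, 3.7, 25.9, 0, 6, 1, 3.7, 25.9, 0, 6]

```text
time: 4.75
tool_pos: [441.7, 59.5, 60.7]
tcp_rot: [3.142, -0.0, 2.399]
contact_force: [-0.5, 0.6, 0.8]
grip_width: 0.4
```

Run:
```python
from h import *
o=sensors.get_obs();print(o['tool_pos'],o['tcp_rot'],o['time'],o['contact_force'])
im=cap('top','t2');im=im[180:380,240:440]
h=cv2.cvtColor(im,cv2.COLOR_BGR2HSV)
for n,lo,hi in [('blue',110,130),('yel',22,35),('grn',50,75),('red',0,6)]:
    m=(h[...,0]>=lo)&(h[...,0]<=hi)&(h[...,1]>150)&(h[...,2]>60); m=m.astype(np.uint8)
    k,_,s,c=cv2.connectedComponentsWithStats(m)
    for i in range(1,k):
        if 8<s[i,4]<200:
            w=atz('top',c[i]+[240,180],107)-[551.5,14];print(n,s[i,4],c[i].round(1),np.degrees(np.arctan2(w[1],w[0])).round(1),np.hypot(*w).round(1))
```

```text
[441.66643984  59.52167145  60.72068182] [ 3.14150801e+00 -7.46502729e-05  2.39901668e+00] 4.75 [-0.45428121  0.5891711   0.84289698]
blue 81 [80.  56.6] 22.7 62.3
yel 107 [122.3  89.7] -98.1 61.1
grn 87 [103.6 114. ] -157.6 61.5
red 99 [61.2 81. ] 82.5 61.8
```

```bash
cat >> h.py <<'E'
def ang(im):
    im=im[180:380,240:440]; h=cv2.cvtColor(im,cv2.COLOR_BGR2HSV); out=[]
    for n,lo,hi,a in [('blue',110,130,0),('red',0,6,60),('grn',50,75,180),('yel',22,35,240)]:
        m=((h[...,0]>=lo)&(h[...,0]<=hi)&(h[...,1]>150)&(h[...,2]>60)).astype(np.uint8)
        k,_,s,c=cv2.connectedComponentsWithStats(m)
        for i in range(1,k):
            if 40<s[i,4]<200:
                w=atz('top',c[i]+[240,180],107)-[551.5,14]
                out.append((n,((np.degrees(np.arctan2(w[1],w[0]))-a+180)%360-180).round(2),np.hypot(*w).round(1)))
    return out,np.mean([o[1] for o in out])
E
python3 - <<'E'
from h import *
for f in 'top0','t1','t2': print(ang(cv2.imread(f'pics/{f}.png')))
E
```

```text
([('blue', np.float64(23.71), np.float64(61.8)), ('red', np.float64(23.96), np.float64(61.6)), ('grn', np.float64(23.74), np.float64(61.5)), ('yel', np.float64(23.13), np.float64(61.4))], np.float64(23.634999999999998))
([('blue', np.float64(23.8), np.float64(61.8)), ('red', np.float64(23.86), np.float64(61.7)), ('grn', np.float64(23.6), np.float64(61.5)), ('yel', np.float64(23.08), np.float64(61.4))], np.float64(23.584999999999997))
([('blue', np.float64(22.7), np.float64(62.3)), ('red', np.float64(22.51), np.float64(61.8)), ('grn', np.float64(22.4), np.float64(61.5)), ('yel', np.float64(21.88), np.float64(61.1))], np.float64(22.3725))
```

Contact is made: 1.2° turned so far, 20° to go. I'll continue the arc by 17°, then look.

arm_command:
  increments: [1, 0.7, 1.9, 0, 1, 1, 1.4, 3.9, 0, 2, 1, 2.0, 5.9, 0, 3, 1, 2.6, 7.9, 0, 4, 1, 3.1, 9.9, 0, 5, 1, 3.7, 11.9, 0, 6, 1, 4.2, 13.9, 0, 7, 1, 4.6, 15.9, 0, 8, 1, 5.0, 17.9, 0, 9, 1, 5.4, 20, 0, 10, 1, 5.7, 22, 0, 11, 1, 6.0, 24.1, 0, 12, 1, 6.3, 26.1, 0, 13, 1, 6.6, 28.2, 0, 14, 1, 6.8, 30.3, 0, 15, 1, 6.9, 32.4, 0, 16, 1, 7.0, 33.4, 0, 16.5, 1, 7.0, 34.4, 0, 17, 1, 7.0, 34.4, 0, 17]

```text
time: 7.18
tool_pos: [459.9, 89.4, 60.7]
tcp_rot: [3.141, 0.0, 2.102]
contact_force: [-1.2, 0.7, 0.9]
grip_width: 0.3
```

Run:
```python
from h import *
o=sensors.get_obs();print(o['tool_pos'],o['tcp_rot'],o['time'],o['contact_force'])
print(ang(cap('top','t3')))
```

```text
[459.85387633  89.43649668  60.73937853] [3.14133464e+00 1.21009622e-05 2.10233959e+00] 7.175 [-1.173483    0.69091287  0.89033681]
([('blue', np.float64(5.83), np.float64(61.8)), ('red', np.float64(5.77), np.float64(61.5)), ('grn', np.float64(4.88), np.float64(61.6)), ('yel', np.float64(5.34), np.float64(61.2))], np.float64(5.455))
```

arm_command:
  increments: [1, 0.7, 1.9, 0, 1, 1, 1.4, 3.9, 0, 2, 1, 1.7, 4.9, 0, 2.5, 1, 2.0, 5.9, 0, 3, 1, 2.0, 5.9, 0, 3]

```text
time: 7.85
tool_pos: [463.9, 94.2, 60.7]
tcp_rot: [3.141, -0.0, 2.05]
contact_force: [-0.0, -0.4, 0.1]
grip_width: 0.9
```

Run:
```python
from h import *
im=cap('top','t4');print(ang(im),sensors.get_obs()['tool_pos'])
cv2.imwrite('pics/t4c.png',cv2.resize(im[120:345,250:420],None,fx=3.5,fy=3.5,interpolation=cv2.INTER_CUBIC))
```

```text
([('blue', np.float64(2.53), np.float64(61.8)), ('red', np.float64(2.88), np.float64(62.1)), ('grn', np.float64(1.77), np.float64(61.7)), ('yel', np.float64(1.9), np.float64(61.3))], np.float64(2.27)) [463.89986055  94.17960219  60.71002601]
```

View pics/t4c.png

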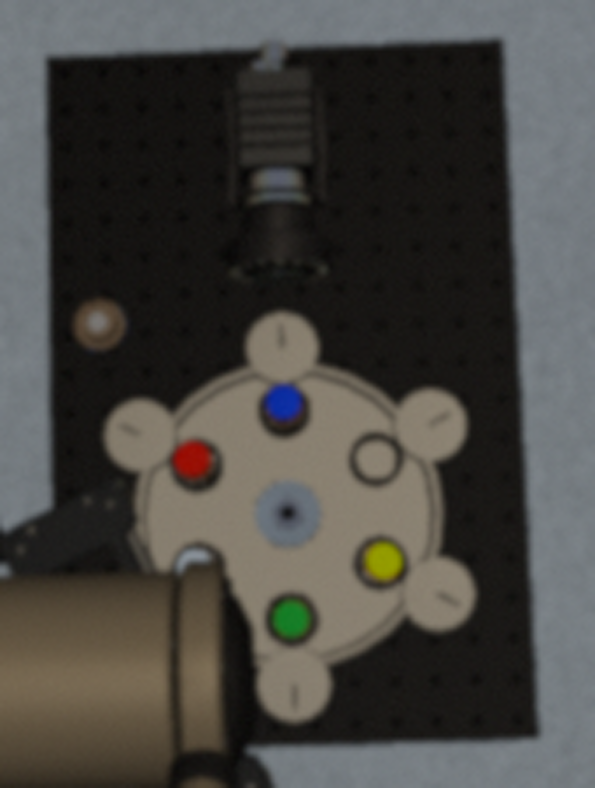

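The blue vial (284,402) now stands in line with the lens (280,270); its angle reads 2.3–2.5°, against a camera direction of about 2.2°. Now I back off, lift and withdraw.

arm_command:
  increments: [1, 0, -3, 0, 0, 1, 0, -8, 0, 0, 1, 0, -14, 0, 0, 1, 2, -16, 0, 0, 1, 2, -16, -8, 0, 1, 2, -16, -25, 0, 1, 2, -16, -50, 0, 1, 2, -16, -80, 0, 1, 2, -16, -110, 0, 1, 10, -20, -130, 0, 1, 35, -28, -140, 0, 1, 60, -36, -140, 0, 1, 80, -40, -140, 0, 1, 80, -40, -140, 0, 1, 80, -40, -140, 0]

```text
time: 9.78
tool_pos: [392.0, 146.4, 201.1]
tcp_rot: [3.141, 0.001, 2.05]
contact_force: [0.5, -0.6, 0.4]
grip_width: 0.5
```

Run:
```python
from h import *
o=sensors.get_obs();print(o['tool_pos'],o['time'],o['contact_force'])
im=cap('top','t5');print(ang(im))
a=cv2.imread('pics/top0.png')
s=cap('side','s5')
f=lambda x:cv2.resize(x,None,fx=2,fy=2,interpolation=cv2.INTER_CUBIC)
cv2.imwrite('pics/c5.png',np.hstack([f(im[150:350,255:420]),f(s[160:360,180:410])]))
```

```text
[392.01114614 146.3941746  201.08342498] 9.775 [ 0.45430867 -0.60954967  0.37304506]
([('blue', np.float64(2.72), np.float64(61.7)), ('red', np.float64(2.95), np.float64(61.9)), ('grn', np.float64(1.68), np.float64(61.6)), ('yel', np.float64(1.9), np.float64(61.3))], np.float64(2.3125))
```

View pics/c5.png

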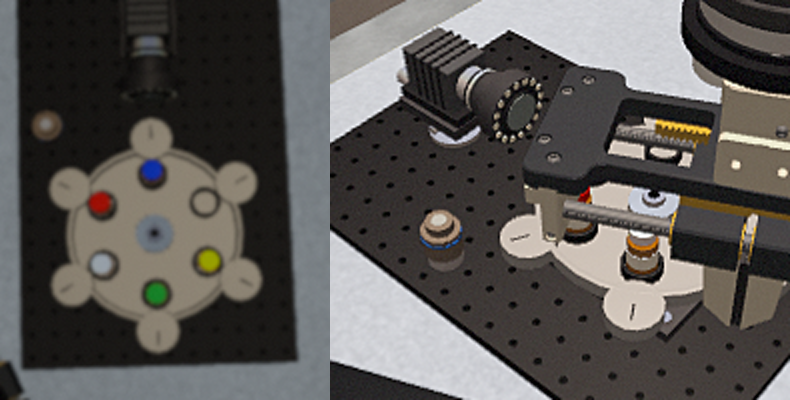

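```bash
python3 -c "
from plant import ticket; print(ticket.close_job())"
```

```text
the job is handed in; nothing more can be done
None
```

The blue-capped vial now stands in front of the camera's lens, the hand is clear, and the job was handed in after about 10 s of robot time. With the fingers shut, I pushed the lobe beside the white vial clockwise for about 21° in three short stages. I checked the angle from above between stages, then backed off, lifted and moved away.

- **Alignment:** after the hand was withdrawn, the carousel's angle averaged over four vial caps read 2.3°, and the blue cap alone read 2.7°. The lens axis is at about 2.2°, so the blue vial is off by at most about 0.5 mm. The four caps differ by up to 1.3°, which is the spread of the measurement. My fit of the board's direction also had a residual of 2.5 mm.
- **Contact:** the wrist force readings stayed under about 2 N. The finger reached the lobe about 5° later in the arc than I had worked out, which caused no trouble.
- **Other objects:** in the last top view all five vials are upright in their pockets, and the camera and objective are in place. The last pictures do not show the wash bottles and hardly show the phone. The hand never went near either.

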